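Load a spacer into the spring-fed magazine

TASK

Load the spare rebar spacer into the spring-fed spacer magazine: draw the follower back by its knob, hook it in the side notch and let go; stand the spare upright in the track behind the two spacers already there, turned the same way as they are, and let go of it; then unhook the knob and ease the follower forward by hand until it presses all three spacers tight against the end wall. The notch is set differently each time, so feel for it: do not force the knob against the slot's edges (25 N is too much), never let the follower snap forward, and leave the other things standing where they are.

Things in the scene. Friction and masses are not known exactly. Their poses are not given: they have to be found in the camera images.
- magazine: the magazine, fixed: plywood base 196x84 mm with an aluminium track along its x axis; origin at the centre of its underside, z up. In its frame, mm: track floor z 12, open above, 33 wide (y -16.5 to 16.5), side walls 5 thick, tops at z 22; end wall's inner face at x -77, top at z 40; follower plate 30 wide, top at z 41, its pushing face at x -33 at the start
- end_wall_foot (a point): foot of the end wall's inner face, on the track floor's middle line (magazine x -77, z 12 mm). The row stands against it, the spacers' 22 mm side along the track: centres 11 and 33 mm towards the magazine's +x and 55 for the third. With the follower hooked, 34 to 46 mm of track lie open between the second spacer and the follower's face (from magazine x -33)
- follower (a joint): how far the follower is pulled back to the magazine's +x, m: 0 at the start against two spacers, 0.034 to 0.046 hooked in the notch, 0.022 pressing on three. Its spring pushes it to -x with 7 N at 0, 11 N at 0.056
- knob_grip (a point): middle of the follower's grip, an upright black round knob 24 mm across, 30 high, 73 mm above the bench, on a 10 mm stem, 45 mm behind the follower's face. At the start at magazine x +12, y 0 mm. It moves with the follower and can also slip sideways: 3 mm to the magazine's -y, 16 mm to +y (a spring under 0.6 N brings it back to y 0).
- keeper: dark steel bracket on the magazine's +y side: a fixed foot (origin at magazine x 49, y 0, z 0 mm, same axes) and clamped on it a plate (z 26 to 38, y -14 to 32) with an L-shaped slot for the knob's stem. The plate is clamped up to 6 mm either way along x, not measured: a guide edge at y +8, then a solid end stop, met by the stem after 44 to 56 mm of pull. 25 N of stem on plate is too much
- notch_side (a point): point at magazine x 50, y 15, z 32 mm, about where the notch is: a side branch to +y just in front of the end stop. From the stop to 7 mm before it the stem can move 15 mm to +y; let forward (-x) there it comes to rest 10 mm before the stop on a sloped edge, where the spring keeps it hooked. To unhook: pull back 3 to 9 mm, 15 mm to -y, then let forward
- spare_spacer: the spare: grey fibre-mortar rebar spacer, a 22x30x30 mm block (x 22, y 30, z 30) with a half-round notch in its top (running along its x); origin at the centre of its underside, z up. Stands upright on the bench at the start, beside or beyond the magazine. (Over the bench's left end, from y 0.4 m on, stands a trestle's grey tube)
- row_spacer_a: first spacer in the track, at the end wall: grey fibre-mortar rebar spacer, a 22x30x30 mm block (x 22, y 30, z 30) with a half-round notch in its top (running along its x); origin at the centre of its underside, z up; its x along the track
- row_spacer_b: second spacer in the track, next to the first: grey fibre-mortar rebar spacer, a 22x30x30 mm block (x 22, y 30, z 30) with a half-round notch in its top (running along its x); origin at the centre of its underside, z up; its x along the track
- test_cube: plain grey mortar test cube, 40 mm, no notch; a bystander, origin at the centre of its underside
- reel: reel of mason line, 55 mm across, 54 mm high, standing on its flange; a bystander, origin at the centre of its underside

How it is judged:
By the outcome, as a careful person would: the job done as asked, in the order asked, and still so for the second after the job is handed in, with the robot touching nothing.
It also fails if it takes over 64 s, if anything falls off the work surface, if the arm or the gripper's body presses on something with over 40 N, if the wrist force passes 120 N, or if a joint passes its speed limit or range.

ROBOT

A 7-joint arm with a two-finger parallel gripper is mounted at the origin on a cart in front of the work surface, level with it; the furniture and walls round the work are solid. World frame = base frame: x ahead of the robot, y to its left, z up, the work surface at z = 0. Lengths are in m, angles in rad, forces in N, time in s.
With the tool pointing down it reaches from about 0.4 to 0.875 m from the base axis. Payload 19.3 kg.
Tool frame: the origin (TCP) lies at the very end of the fingers, on their centre line; the grasp point (between the pads) lies 19 mm behind it; z points along the fingers, y is the line along which they close (so a half turn about z gives the same grasp; the last joint's range is limited). The gripper opens to 85 mm and grips with 20 to 120 N. Pads are 22 mm wide; open, the fingers measure 114 mm over their backs; the gripper's body (76 mm by 85 mm) begins 54 mm behind the grasp point. The pads swing forward as they close: fully open they stand 13 mm farther back than shut.
Start: joints at [1.181, 0.521, -0.036, 1.599, 0.021, 1.021, -0.113], TCP at [0.196, -0.593, 0.231] pointing down, gripper open.
Joint ranges: [-2.91, 2.91], [-0.3, 2.13], [-1.5, 1.42], [0.17, 2.43], [-1.26, 4.41], [0.16, 1.93], [-2.52, 2.52]. Speed limits (rad/s): [1.89, 1.89, 2.39, 2.39, 3.01, 3.01, 3.01].

INTERFACE

Orientations are given as [roll, pitch, yaw] about the fixed x, y, z axes, in that order (R = Rz(yaw) Ry(pitch) Rx(roll)).
In Python, from workcell import bot gives the robot as it stands.
- The arm moves only by the shell command python3 -m crank 'ROWS' [FORCE]. ROWS is a JSON object of lists of equal length, an entry for each row: "travel": the shift along the world's x, y, z in cm, a list of three; "turn": the turn, a rotation vector about the world's x, y, z in degrees, a list of three; "gripper": the closure, from 0 (fully open) to 1 (shut). A call has exactly 5 rows; each row is the pose to reach, as a shift and turn from the pose commanded when the call began; what a row does not reach only later rows make up. A row lasts 1/10 s, in which the tool goes at most 50 mm and 8.59 degrees, less where a joint would pass 70% of its speed; a pose out of reach is approached as far as the arm can. A call with a gripper value outside its range is refused whole. The fingers move at their own pace and stop on an object; FORCE is the grip in N (left out, the last holds). Time passes only in rows, so rows that repeat a pose let the fingers close, or fill a call up. It gives the time, the measured TCP pose, the force, the opening and the grip force at its end, in the units of the state.
- bot.observe(): the state, without advancing time (a new reading comes with each control period).
- bot.grab_frame(name): name is "scene" or "top" or "wrist"; returns a dict with "pixels" (480x640x3 uint8, red, green, blue), "fx", "fy", "cx", "cy" (pixels), "dist" ([k1, k2, p1, p2, k3] as OpenCV has them; the pictures are not rectified), "extrinsics" (4x4, takes a point from world to camera coordinates). Camera axes: x right, y down, z forward; pixel columns grow to the right and rows downward; lengths in m; the calibration is good to about 2 mm. A picture is of the moment at which its call begins. There is no depth.
- bot.job_done(): hands the job in; it is judged then, once.
The state is a dict: "clock": time; "qpos": joint angles; "qd": joint speeds; "joint_efforts": joint torques, N m; "position": TCP position; "tool_rot": TCP orientation; "force": force on the tool from outside, world axes, zero at the start; "moment": the same for the moment, N m; "grip_width": finger opening in m; "finger_force": force on a finger pad.
Only numpy, scipy, OpenCV 4.12 (cv2) and the standard library are available. Lean on these libraries where they do the work, as an engineer would, in place of code of your own. Each camera call takes 0.05 s, during which the arm holds its last target. There are 200 camera calls.

## Working session

There is one attempt and no reset: what is moved stays moved. The work goes in short steps, Python scripts to look and compute and a shell command to move; the robot and the scene stay as the last step left them, time stands still between calls to the robot, and variables do not carry over. Pictures are saved under pics/ and viewed, at most 10 in all, crops included, and the job is handed in when it is done.

```bash
mkdir -p pics; ls; cat > h.py <<'E'
import numpy as np,cv2
from workcell import bot
def cam(f):
    K=np.array([[f['fx'],0,f['cx']],[0,f['fy'],f['cy']],[0,0,1.]]);return K,np.array(f['dist'],float),np.array(f['extrinsics'])
def ray(f,uv):
    K,d,T=cam(f);n=cv2.undistortPoints(np.array(uv,float).reshape(-1,1,2),K,d).reshape(-1,2)
    R,t=T[:3,:3],T[:3,3];return -R.T@t,np.c_[n,np.ones(len(n))]@R
def plane(f,uv,z):
    o,d=ray(f,uv);return o+d*((z-o[2])/d[:,2])[:,None]
def proj(f,P):
    K,d,T=cam(f);return cv2.projectPoints(np.array(P,float).reshape(-1,1,3),cv2.Rodrigues(T[:3,:3])[0],T[:3,3],K,d)[0].reshape(-1,2)
def tri(f1,u1,f2,u2):
    o1,d1=ray(f1,u1);o2,d2=ray(f2,u2);d1,d2=d1[0],d2[0]
    s=np.linalg.lstsq(np.c_[d1,-d2],o2-o1,rcond=None)[0];a=o1+s[0]*d1;b=o2+s[1]*d2
    return (a+b)/2,np.linalg.norm(a-b)
def save(f,name,crop=None,s=1):
    p=f['pixels'][:,:,::-1]
    if crop:p=p[crop[1]:crop[3],crop[0]:crop[2]]
    cv2.imwrite('pics/'+name,cv2.resize(p,None,fx=s,fy=s))
E
python3 - <<'E'
from h import *
import pickle
F={n:bot.grab_frame(n) for n in('scene','top','wrist')}
pickle.dump(F,open('f0.pkl','wb'))
for n in F: 
    save(F[n],n+'0.png'); T=np.array(F[n]['extrinsics']);print(n,F[n]['fx'],-T[:3,:3].T@T[:3,3])
s=bot.observe();print(s)
a=np.hstack([cv2.resize(F[n]['pixels'],(800,600))[:,:,::-1] for n in('top',)]);cv2.imwrite('pics/t0.png',a)
E
```

```text
pics
scene 439.34723561388734 [ 0.04077144 -0.51162805  0.57388154]
top 600.9035501838528 [0.45302515 0.00208426 1.16851925]
wrist 412.04592352843696 [ 0.27503892 -0.56696516  0.37255202]
{'clock': 0.15, 'qpos': array([ 1.18082714,  0.52188363, -0.03631312,  1.59984795,  0.02120183,
        1.02110496, -0.11282558]), 'qd': array([ 0.00012773, -0.0015348 ,  0.00158342, -0.00260165,  0.00059837,
       -0.00072761,  0.00044328]), 'joint_efforts': array([ 1.70939682e-03, -9.27389574e+01,  1.98057979e+00, -3.70052075e+01,
        1.80233043e-02,  6.35635253e-03, -1.64835262e-05]), 'position': array([ 0.19635496, -0.59309865,  0.23086446]), 'tool_rot': array([-3.14073624e+00,  6.58497702e-05,  3.19719340e-01]), 'force': array([-0.06819738, -0.47168839, -0.06150229]), 'moment': array([-0.01905411,  0.022356  ,  0.02010501]), 'finger_force': 0.0, 'grip_width': 0.08572970698308384}
```

View pics/top0.png

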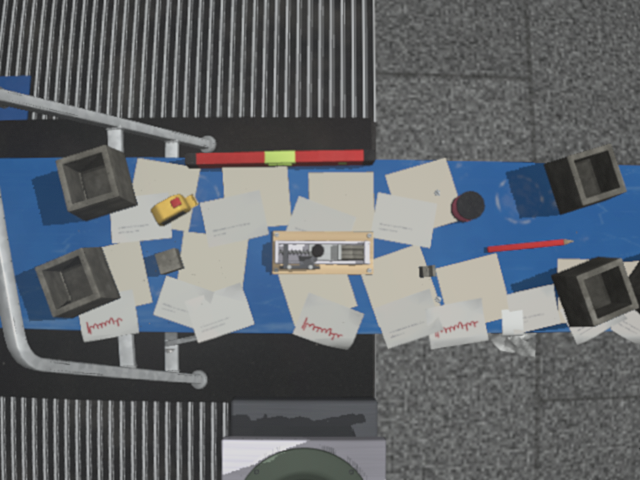

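View pics/scene0.png

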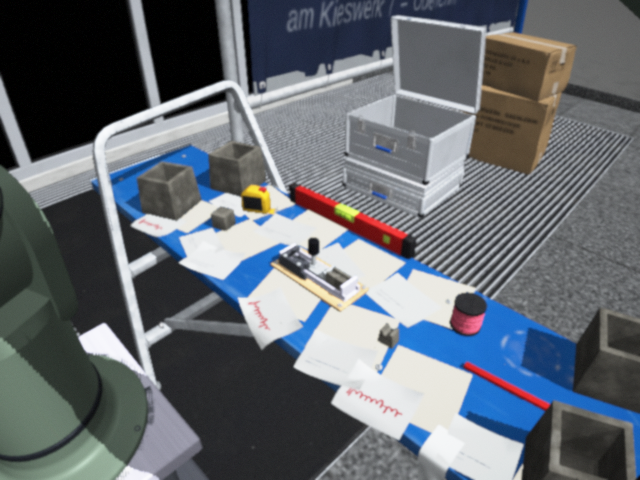

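```bash
python3 - <<'E'
from h import *
import pickle
F=pickle.load(open('f0.pkl','rb'))
def c(n,x,y,w,h,s):return cv2.resize(F[n]['pixels'][y:y+h,x:x+w,::-1],(w*s,h*s),interpolation=cv2.INTER_CUBIC)
A=c('top',262,222,120,60,5)
B=c('scene',265,230,110,80,5)
C=c('top',412,255,30,30,6);D=c('scene',372,315,35,35,6)
im=np.zeros((600,800,3),np.uint8)
im=np.zeros((600,800,3),np.uint8)
im[:300,:600]=A;im[:180,610:790]=C;im[190:400,590:800]=D
B=c('scene',265,230,110,80,4)[:300];im[300:600,:440]=B
cv2.imwrite('pics/c.png',im)
for u in [(427,272),(322,253)]:print(plane(F['top'],[u],0.03))
E
```

```text
[[ 0.47465602 -0.23379624  0.03      ]]
[[ 0.50973982 -0.03288468  0.03      ]]
```

View pics/c.png

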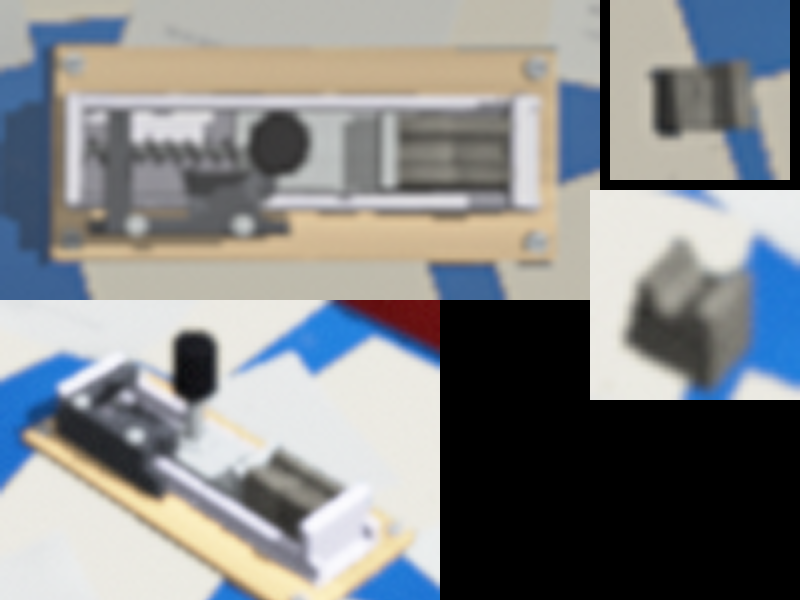

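```bash
python3 - <<'E'
from h import *
import pickle
F=pickle.load(open('f0.pkl','rb'));t,s,w=F['top'],F['scene'],F['wrist']
T=lambda x,y:(262+x/5,222+y/5); S=lambda x,y:(265+x/4,230+(y-300)/4)
print('knobtop',tri(t,[T(279,142)],s,[S(195,340)]))
b=plane(t,[T(52,47),T(555,47),T(553,260),T(52,260)],.012);print(b.round(4),b.mean(0))
print(np.linalg.norm(b[0]-b[1]),np.linalg.norm(b[1]-b[2]))
# wall top by two views: end wall top outer right corners
for z in(.04,): print('endwall top',plane(t,[T(512,97),T(540,97),T(540,208),T(512,208)],z).round(4))
g=[(412+(x-610)/6,255+y/6) for x,y in((652,68),(755,62),(755,128),(655,135))]
print('spare',plane(t,g,.03).round(4))
W=cam(w)[2];print('wrist axis',W[:3,:3].round(3))
E
```

```text
knobtop (array([ 0.5123834 , -0.02428771,  0.08686346]), np.float64(0.002246531506901004))
[[ 0.5516  0.0626  0.012 ]
 [ 0.5532 -0.1322  0.012 ]
 [ 0.4707 -0.1313  0.012 ]
 [ 0.4696  0.0616  0.012 ]] [ 0.51128838 -0.03482419  0.012     ]
0.1947194095547512 0.08248367528726801
endwall top [[ 0.5317 -0.1126  0.04  ]
 [ 0.5318 -0.1232  0.04  ]
 [ 0.4899 -0.1232  0.04  ]
 [ 0.4898 -0.1126  0.04  ]]
spare [[ 0.4854 -0.2184  0.03  ]
 [ 0.4875 -0.2517  0.03  ]
 [ 0.4664 -0.2515  0.03  ]
 [ 0.4641 -0.2192  0.03  ]]
wrist axis [[ 0.314 -0.95  -0.001]
 [-0.899 -0.297  0.321]
 [-0.305 -0.1   -0.947]]
```

```bash

python3 -m crank '{"travel":[[2.5,4,0],[5,8,0],[7.5,12,0],[10,16,0],[12,19,0]],"turn":[[0,0,-4],[0,0,-8],[0,0,-12],[0,0,-16],[0,0,-18.3]],"gripper":[0.3,0.3,0.3,0.3,0.3]}' 30
python3 -m crank '{"travel":[[2.5,4,0],[5,8,0],[7.5,12,0],[10,16,0],[12,19,0]],"turn":[[0,0,0],[0,0,0],[0,0,0],[0,0,0],[0,0,0]],"gripper":[0.3,0.3,0.3,0.3,0.3]}'
python3 -m crank '{"travel":[[2.5,4,0],[5,7,0],[6.4,9.3,0],[6.4,9.3,0],[6.4,9.3,0]],"turn":[[0,0,0],[0,0,0],[0,0,0],[0,0,0],[0,0,0]],"gripper":[0.3,0.3,0.3,0.3,0.3]}'
python3 - <<'E'
from h import *
import pickle
F={'w1':bot.grab_frame('wrist')};s=bot.observe();print(s['clock'],s['position'],s['tool_rot'],s['grip_width'],s['force'],s['qpos'])
pickle.dump(F,open('f1.pkl','wb'));save(F['w1'],'w1.png',None,1.25)
E
```

```text
clock: 0.65
position: [0.3176, -0.4007, 0.2313]
tool_rot: [-3.141, -0.0, -0.001]
force: [0.3, -1.5, 0.2]
grip_width: 0.0594
finger_force: 0.0
clock: 1.15
position: [0.4376, -0.2107, 0.2314]
tool_rot: [-3.141, -0.0, 0.002]
force: [-0.1, -0.3, 0.4]
grip_width: 0.06
finger_force: 0.0
clock: 1.65
position: [0.5003, -0.1201, 0.231]
tool_rot: [3.142, 0.001, 0.001]
force: [-0.5, 0.3, -0.7]
grip_width: 0.06
finger_force: 0.0
1.7 [ 0.50000016 -0.12091524  0.23111289] [ 3.14133139e+00  6.07204794e-04 -3.23653640e-05] 0.05958670442547082 [-0.24228912 -0.32923318 -0.03817981] [ 0.24326836  0.35013792 -0.15522513  1.88253374  0.06739312  0.91447928
 -1.51469797]
```

View pics/w1.png

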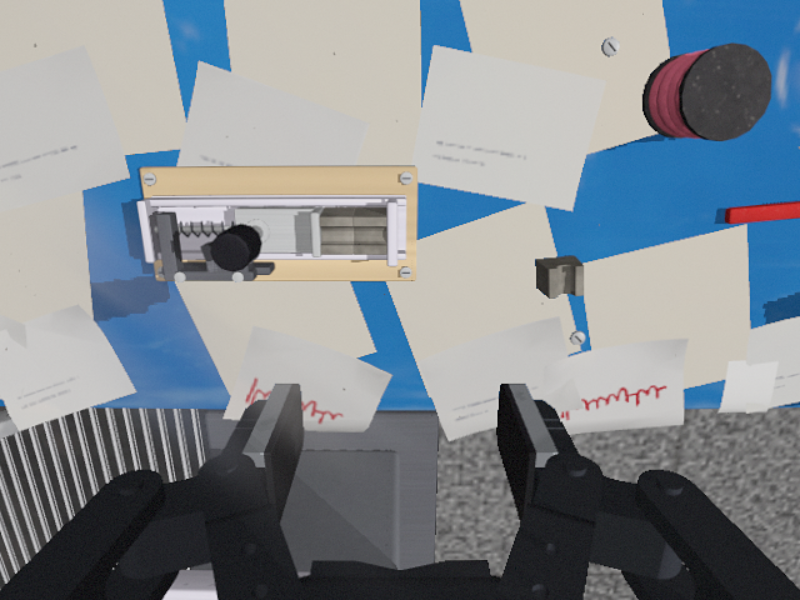

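```bash
python3 - <<'E'
from h import *
import pickle
F=pickle.load(open('f0.pkl','rb'));t=F['top'];w=pickle.load(open('f1.pkl','rb'))['w1']
T=lambda x,y:(262+x/5,222+y/5);W=lambda x,y:(x/1.25,y/1.25)
for n,a,b in(('knob',T(279,142),W(238,246)),('base far right',T(555,47),W(416,167)),('base near right',T(553,260),W(416,281)),('row a/b top far-left of plate',T(383,112),W(321,208)),('end wall top in-far',T(512,97),W(388,203))):
    p,e=tri(t,[a],w,[b]);print(n,p.round(4),e.round(4))
print('knob z.088',plane(t,[T(279,142)],.088),plane(w,[W(238,246)],.088))
# dark knob mask in w1
p=w['pixels'].max(2);m=(p<60).astype(np.uint8);m[:150]=0;m[230:]=0;m[:,:160]=0;m[:,230:]=0
c=max(cv2.findContours(cv2.morphologyEx(m,cv2.MORPH_OPEN,np.ones((9,9))),0,2)[0],key=cv2.contourArea)
print(cv2.minEnclosingCircle(c),cv2.boundingRect(c))
cv2.imwrite('pics/sp.png',np.hstack([cv2.resize(w['pixels'][195:250,415:480,::-1],None,fx=6,fy=6),cv2.resize(w['pixels'][150:205,165:230,::-1],None,fx=6,fy=6)]))
E
```

```text
knob [ 0.5128 -0.0235  0.0723] 0.0013
base far right [ 0.5538 -0.1318  0.0089] 0.0016
base near right [ 0.4708 -0.1321  0.005 ] 0.0
row a/b top far-left of plate [ 0.5271 -0.0653  0.0159] 0.0003
end wall top in-far [ 0.5326 -0.1128  0.0324] 0.0013
knob z.088 [[ 0.51148305 -0.02351111  0.088     ]] [[ 0.51698178 -0.02809217  0.088     ]]
((188.0, 197.0), 20.61562728881836) (168, 181, 40, 35)
```

View pics/sp.png

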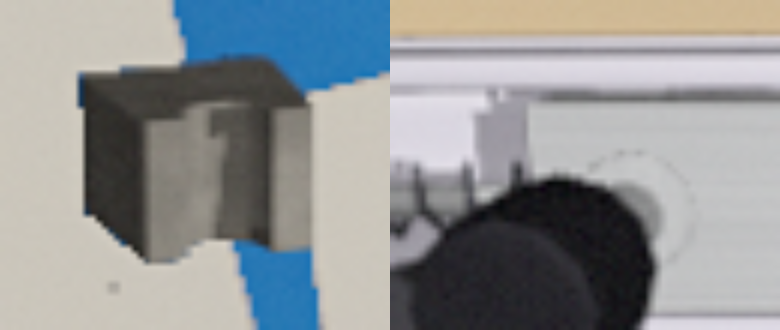

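```bash
python3 - <<'E'
from h import *
import pickle
F=pickle.load(open('f0.pkl','rb'));t=F['top'];w=pickle.load(open('f1.pkl','rb'))['w1']
T=lambda x,y:(262+x/5,222+y/5)
kw=(184.7,201.8);print('knob',tri(t,[T(279,142)],w,[kw]),plane(w,[kw],.088))
c=[(415+x/6,195+y/6) for x,y in((150,262),(312,245),(308,100),(145,120))]
p=plane(w,c,.03);print(p.round(4),p.mean(0),[np.linalg.norm(p[i]-p[i-1]).round(4) for i in range(4)])
e=p[1]-p[0]+p[2]-p[3];print('30 side dir deg',np.degrees(np.arctan2(e[1],e[0])))
g=[(412+(x-610)/6,255+y/6) for x,y in((672,68),(755,62),(755,128),(672,134))]
print('tri centre',tri(t,[np.mean(g,0)],w,[np.mean(c,0)]),plane(t,[np.mean(g,0)],.03))
E
```

```text
knob (array([ 0.51215571, -0.02314357,  0.08525276]), np.float64(0.0013585663561485176)) [[ 0.51334831 -0.02363295  0.088     ]]
[[ 0.4658 -0.2261  0.03  ]
 [ 0.4684 -0.2499  0.03  ]
 [ 0.4905 -0.2468  0.03  ]
 [ 0.4875 -0.2233  0.03  ]] [ 0.47804784 -0.23650177  0.03      ] [np.float64(0.0218), np.float64(0.0239), np.float64(0.0223), np.float64(0.0236)]
30 side dir deg -83.12340829396881
tri centre (array([ 0.47595859, -0.2394009 ,  0.0224769 ]), np.float64(0.0007400003171589607)) [[ 0.47594201 -0.2381661   0.03      ]]
```

```bash

python3 -m crank '{"travel":[[0.6,4,0],[1.25,8,0],[1.25,9.7,-3],[1.25,9.7,-7],[1.25,9.7,-10]],"turn":[[0,0,0],[0,0,0],[0,0,0],[0,0,0],[0,0,0]],"gripper":[0.3,0.3,0.3,0.3,0.3]}' 20
python3 -m crank '{"travel":[[0,0,-2],[0,0,-4],[0,0,-6],[0,0,-7.9],[0,0,-7.9]],"turn":[[0,0,0],[0,0,0],[0,0,0],[0,0,0],[0,0,0]],"gripper":[0.3,0.3,0.3,0.3,0.3]}'
python3 - <<'E'
from h import *
f=bot.grab_frame('wrist');save(f,'w2.png')
s=bot.observe();print(s['position'],s['tool_rot'])
P=s['position'];print(proj(f,[P,P+[0,.012,.02],P-[0,.012,-.02]]))
E
```

```text
clock: 2.2
position: [0.5122, -0.024, 0.1298]
tool_rot: [3.141, 0.0, -0.0]
force: [0.4, -0.1, -0.5]
grip_width: 0.0597
finger_force: 0.0
clock: 2.7
position: [0.5115, -0.0246, 0.0506]
tool_rot: [3.141, 0.003, -0.001]
force: [-0.1, -0.5, 0.3]
grip_width: 0.0595
finger_force: 0.0
[ 0.51217853 -0.02433198  0.05184592] [ 3.14118784e+00  1.91748006e-03 -9.55427394e-04]
[[319.86714459 321.84340206]
 [284.86084667 352.00257453]
 [354.95719982 351.87034026]]
```

View pics/w2.png

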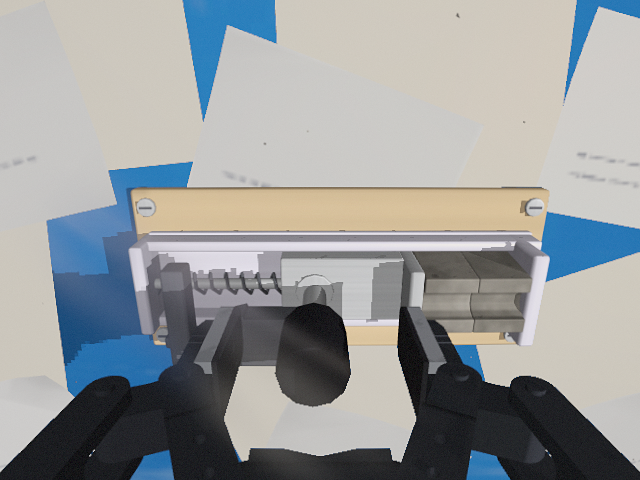

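```bash

python3 -m crank '{"travel":[[0.1,0.2,0],[0.1,0.2,0],[0.1,0.2,0],[0.1,0.2,0],[0.1,0.2,0]],"turn":[[0,0,0],[0,0,0],[0,0,0],[0,0,0],[0,0,0]],"gripper":[0.4,0.5,0.6,0.65,0.7]}' 20
python3 -m crank '{"travel":[[0,0,0],[0,0,0],[0,0,0],[0,0,0],[0,0,0]],"turn":[[0,0,0],[0,0,0],[0,0,0],[0,0,0],[0,0,0]],"gripper":[0.75,0.85,1,1,1]}' 20
python3 -m crank '{"travel":[[0,0,0],[0,0,0],[0,0,0],[0,0,0],[0,0,0]],"turn":[[0,0,0],[0,0,0],[0,0,0],[0,0,0],[0,0,0]],"gripper":[1,1,1,1,1]}' 20
```

```text
clock: 3.25
position: [0.5141, -0.0214, 0.0526]
tool_rot: [3.142, -0.0, 0.0]
force: [-0.9, 0.9, -1.0]
grip_width: 0.0253
finger_force: 0.0
clock: 3.75
position: [0.5142, -0.0219, 0.0526]
tool_rot: [3.141, -0.001, -0.0]
force: [0.8, -3.7, 5.7]
grip_width: 0.0231
finger_force: 20.1
clock: 4.25
position: [0.5142, -0.0219, 0.0526]
tool_rot: [3.141, -0.001, -0.0]
force: [0.1, -3.8, 5.8]
grip_width: 0.0234
finger_force: 20.1
```

```bash

python3 -m crank '{"travel":[[0,0.5,0],[0,1,0],[0,1.5,0],[0,2,0],[0,2.5,0]],"turn":[[0,0,0],[0,0,0],[0,0,0],[0,0,0],[0,0,0]],"gripper":[1,1,1,1,1]}' 30
python3 -m crank '{"travel":[[0,0.3,0],[0,0.6,0],[0,0.9,0],[0,1.2,0],[0,1.4,0]],"turn":[[0,0,0],[0,0,0],[0,0,0],[0,0,0],[0,0,0]],"gripper":[1,1,1,1,1]}'
python3 -m crank '{"travel":[[0,0.1,0],[0,0.2,0],[0,0.3,0],[0,0.3,0],[0,0.3,0]],"turn":[[0,0,0],[0,0,0],[0,0,0],[0,0,0],[0,0,0]],"gripper":[1,1,1,1,1]}'
```

```text
clock: 4.75
position: [0.5141, 0.0024, 0.0526]
tool_rot: [3.14, -0.0, -0.001]
force: [-0.2, -8.8, 6.2]
grip_width: 0.0233
finger_force: 29.4
clock: 5.25
position: [0.5141, 0.0163, 0.0526]
tool_rot: [3.14, -0.0, -0.001]
force: [-0.9, -10.4, 6.3]
grip_width: 0.0231
finger_force: 29.5
clock: 5.75
position: [0.5141, 0.0191, 0.0526]
tool_rot: [3.14, -0.0, -0.001]
force: [-0.1, -9.4, 6.6]
grip_width: 0.0233
finger_force: 29.5
```

```bash
cat > ok.py <<'E'
# feel: stop the chain when the force along axis sys.argv[1] passes argv[2] (magnitude)
import sys
from workcell import bot
s=bot.observe();f=s['force'];print(s['clock'],s['position'].round(4),f.round(1),s['finger_force'].__round__(1))
sys.exit(abs(f[int(sys.argv[1])])>float(sys.argv[2]))
E
python3 -m crank '{"travel":[[0,0.04,0],[0,0.08,0],[0,0.08,0],[0,0.08,0],[0,0.08,0]],"turn":[[0,0,0],[0,0,0],[0,0,0],[0,0,0],[0,0,0]],"gripper":[1,1,1,1,1]}' >/dev/null && python3 ok.py 1 13 &&
python3 -m crank '{"travel":[[0,0.04,0],[0,0.08,0],[0,0.08,0],[0,0.08,0],[0,0.08,0]],"turn":[[0,0,0],[0,0,0],[0,0,0],[0,0,0],[0,0,0]],"gripper":[1,1,1,1,1]}' >/dev/null && python3 ok.py 1 13 &&
python3 -m crank '{"travel":[[0,0.04,0],[0,0.08,0],[0,0.08,0],[0,0.08,0],[0,0.08,0]],"turn":[[0,0,0],[0,0,0],[0,0,0],[0,0,0],[0,0,0]],"gripper":[1,1,1,1,1]}' >/dev/null && python3 ok.py 1 13 &&
python3 -m crank '{"travel":[[0,0.04,0],[0,0.08,0],[0,0.08,0],[0,0.08,0],[0,0.08,0]],"turn":[[0,0,0],[0,0,0],[0,0,0],[0,0,0],[0,0,0]],"gripper":[1,1,1,1,1]}' >/dev/null && python3 ok.py 1 13 &&
python3 -m crank '{"travel":[[0,0.04,0],[0,0.08,0],[0,0.08,0],[0,0.08,0],[0,0.08,0]],"turn":[[0,0,0],[0,0,0],[0,0,0],[0,0,0],[0,0,0]],"gripper":[1,1,1,1,1]}' >/dev/null && python3 ok.py 1 13 &&
python3 -m crank '{"travel":[[0,0.04,0],[0,0.08,0],[0,0.08,0],[0,0.08,0],[0,0.08,0]],"turn":[[0,0,0],[0,0,0],[0,0,0],[0,0,0],[0,0,0]],"gripper":[1,1,1,1,1]}' >/dev/null && python3 ok.py 1 13
```

```text
6.25 [0.5141 0.0199 0.0526] [  0.5 -10.2   6.8] 29.5False
```

```bash
sed -i 's/sys.exit(abs/sys.exit(int(abs/; s/argv\[2\]))$/argv[2])))/' ok.py; tail -1 ok.py
python3 -m crank '{"travel":[[0,0.04,0],[0,0.08,0],[0,0.08,0],[0,0.08,0],[0,0.08,0]],"turn":[[0,0,0],[0,0,0],[0,0,0],[0,0,0],[0,0,0]],"gripper":[1,1,1,1,1]}' >/dev/null && python3 ok.py 1 13 &&
python3 -m crank '{"travel":[[0,0.04,0],[0,0.08,0],[0,0.08,0],[0,0.08,0],[0,0.08,0]],"turn":[[0,0,0],[0,0,0],[0,0,0],[0,0,0],[0,0,0]],"gripper":[1,1,1,1,1]}' >/dev/null && python3 ok.py 1 13 &&
python3 -m crank '{"travel":[[0,0.04,0],[0,0.08,0],[0,0.08,0],[0,0.08,0],[0,0.08,0]],"turn":[[0,0,0],[0,0,0],[0,0,0],[0,0,0],[0,0,0]],"gripper":[1,1,1,1,1]}' >/dev/null && python3 ok.py 1 13 &&
python3 -m crank '{"travel":[[0,0.04,0],[0,0.08,0],[0,0.08,0],[0,0.08,0],[0,0.08,0]],"turn":[[0,0,0],[0,0,0],[0,0,0],[0,0,0],[0,0,0]],"gripper":[1,1,1,1,1]}' >/dev/null && python3 ok.py 1 13 &&
python3 -m crank '{"travel":[[0,0.04,0],[0,0.08,0],[0,0.08,0],[0,0.08,0],[0,0.08,0]],"turn":[[0,0,0],[0,0,0],[0,0,0],[0,0,0],[0,0,0]],"gripper":[1,1,1,1,1]}' >/dev/null && python3 ok.py 1 13 &&
python3 -m crank '{"travel":[[0,0.04,0],[0,0.08,0],[0,0.08,0],[0,0.08,0],[0,0.08,0]],"turn":[[0,0,0],[0,0,0],[0,0,0],[0,0,0],[0,0,0]],"gripper":[1,1,1,1,1]}' >/dev/null && python3 ok.py 1 13
```

```text
sys.exit(int(abs(f[int(sys.argv[1])])>float(sys.argv[2])))
6.75 [0.5141 0.0206 0.0526] [ 0.1 -9.7  6.2] 29.5
7.25 [0.5141 0.0215 0.0525] [  0.3 -10.2   6.9] 29.5
7.75 [0.5141 0.0222 0.0526] [  0.8 -10.4   6. ] 29.5
8.25 [0.5141 0.023  0.0526] [  0.3 -10.7   7.9] 29.5
8.75 [0.5141 0.0238 0.0525] [ -0.8 -10.2   6.7] 29.5
9.25 [0.5141 0.0246 0.0526] [-0.1 -9.4  6.7] 29.5
```

```bash

python3 -m crank '{"travel":[[0,0.04,0],[0,0.08,0],[0,0.08,0],[0,0.08,0],[0,0.08,0]],"turn":[[0,0,0],[0,0,0],[0,0,0],[0,0,0],[0,0,0]],"gripper":[1,1,1,1,1]}' >/dev/null && python3 ok.py 1 13 &&
python3 -m crank '{"travel":[[0,0.04,0],[0,0.08,0],[0,0.08,0],[0,0.08,0],[0,0.08,0]],"turn":[[0,0,0],[0,0,0],[0,0,0],[0,0,0],[0,0,0]],"gripper":[1,1,1,1,1]}' >/dev/null && python3 ok.py 1 13 &&
python3 -m crank '{"travel":[[0,0.04,0],[0,0.08,0],[0,0.08,0],[0,0.08,0],[0,0.08,0]],"turn":[[0,0,0],[0,0,0],[0,0,0],[0,0,0],[0,0,0]],"gripper":[1,1,1,1,1]}' >/dev/null && python3 ok.py 1 13 &&
python3 -m crank '{"travel":[[0,0.04,0],[0,0.08,0],[0,0.08,0],[0,0.08,0],[0,0.08,0]],"turn":[[0,0,0],[0,0,0],[0,0,0],[0,0,0],[0,0,0]],"gripper":[1,1,1,1,1]}' >/dev/null && python3 ok.py 1 13 &&
python3 -m crank '{"travel":[[0,0.04,0],[0,0.08,0],[0,0.08,0],[0,0.08,0],[0,0.08,0]],"turn":[[0,0,0],[0,0,0],[0,0,0],[0,0,0],[0,0,0]],"gripper":[1,1,1,1,1]}' >/dev/null && python3 ok.py 1 13 &&
python3 -m crank '{"travel":[[0,0.04,0],[0,0.08,0],[0,0.08,0],[0,0.08,0],[0,0.08,0]],"turn":[[0,0,0],[0,0,0],[0,0,0],[0,0,0],[0,0,0]],"gripper":[1,1,1,1,1]}' >/dev/null && python3 ok.py 1 13
```

```text
9.75 [0.5141 0.0254 0.0526] [  0.3 -10.8   6.1] 29.5
10.25 [0.5141 0.0262 0.0526] [  0.4 -10.2   6.2] 29.5
10.75 [0.5141 0.027  0.0526] [ -1.1 -10.9   7.1] 29.5
11.25 [0.5141 0.0277 0.0526] [ -0.2 -11.1   6.2] 29.5
11.75 [0.514  0.0279 0.0526] [  0.1 -13.7   7. ] 29.6
```

```bash

python3 -m crank '{"travel":[[0,-0.15,0],[0,-0.3,0],[0,-0.4,0],[0,-0.4,0],[0,-0.4,0]],"turn":[[0,0,0],[0,0,0],[0,0,0],[0,0,0],[0,0,0]],"gripper":[1,1,1,1,1]}' >/dev/null && python3 ok.py 1 13 &&
python3 -m crank '{"travel":[[-0.2,0,0],[-0.4,0,0],[-0.6,0,0],[-0.7,0,0],[-0.7,0,0]],"turn":[[0,0,0],[0,0,0],[0,0,0],[0,0,0],[0,0,0]],"gripper":[1,1,1,1,1]}' >/dev/null && python3 ok.py 0 4 &&
python3 -m crank '{"travel":[[-0.1,0,0],[-0.2,0,0],[-0.2,0,0],[-0.2,0,0],[-0.2,0,0]],"turn":[[0,0,0],[0,0,0],[0,0,0],[0,0,0],[0,0,0]],"gripper":[1,1,1,1,1]}' >/dev/null && python3 ok.py 0 4 &&
python3 -m crank '{"travel":[[-0.1,0,0],[-0.2,0,0],[-0.3,0,0],[-0.3,0,0],[-0.3,0,0]],"turn":[[0,0,0],[0,0,0],[0,0,0],[0,0,0],[0,0,0]],"gripper":[1,1,1,1,1]}' >/dev/null && python3 ok.py 0 4
```

```text
12.25 [0.5141 0.0246 0.0526] [ -0.6 -10.    5.9] 29.6
12.75 [0.507  0.0246 0.0526] [  1.3 -10.3   5.9] 29.6
13.25 [0.5051 0.0247 0.0526] [  0.5 -11.4   6.3] 29.6
13.75 [0.5021 0.0247 0.0526] [ 0.3 -9.3  5.5] 29.6
```

```bash

python3 -m crank '{"travel":[[-0.1,0,0],[-0.15,0,0],[-0.15,0,0],[-0.15,0,0],[-0.15,0,0]],"turn":[[0,0,0],[0,0,0],[0,0,0],[0,0,0],[0,0,0]],"gripper":[1,1,1,1,1]}' >/dev/null && python3 ok.py 0 4 &&
python3 -m crank '{"travel":[[-0.05,0,0],[-0.08,0,0],[-0.08,0,0],[-0.08,0,0],[-0.08,0,0]],"turn":[[0,0,0],[0,0,0],[0,0,0],[0,0,0],[0,0,0]],"gripper":[1,1,1,1,1]}' >/dev/null && python3 ok.py 0 4 &&
python3 -m crank '{"travel":[[-0.05,0,0],[-0.08,0,0],[-0.08,0,0],[-0.08,0,0],[-0.08,0,0]],"turn":[[0,0,0],[0,0,0],[0,0,0],[0,0,0],[0,0,0]],"gripper":[1,1,1,1,1]}' >/dev/null && python3 ok.py 0 4
```

```text
14.25 [0.5006 0.0247 0.0526] [  0.2 -10.6   7. ] 29.6
14.75 [0.4998 0.0247 0.0526] [ -0.7 -10.5   6.5] 29.6
15.25 [0.499  0.0247 0.0525] [  0.7 -10.6   5.2] 29.6
```

```bash

python3 -m crank '{"travel":[[0,-0.1,0],[0,-0.2,0],[0,-0.3,0],[0,-0.4,0],[0,-0.45,0]],"turn":[[0,0,0],[0,0,0],[0,0,0],[0,0,0],[0,0,0]],"gripper":[1,1,1,1,1]}' >/dev/null && python3 ok.py 0 4 &&
python3 -m crank '{"travel":[[0,-0.05,0],[0,-0.1,0],[0,-0.1,0],[0,-0.1,0],[0,-0.1,0]],"turn":[[0,0,0],[0,0,0],[0,0,0],[0,0,0],[0,0,0]],"gripper":[1,1,1,1,1]}' >/dev/null && python3 ok.py 0 4 &&
python3 -m crank '{"travel":[[0,-0.05,0],[0,-0.08,0],[0,-0.08,0],[0,-0.08,0],[0,-0.08,0]],"turn":[[0,0,0],[0,0,0],[0,0,0],[0,0,0],[0,0,0]],"gripper":[1,1,1,1,1]}' >/dev/null && python3 ok.py 0 4
```

```text
15.75 [0.499  0.0201 0.0526] [ 0.2 -9.6  6.9] 29.6
16.25 [0.499  0.0192 0.0526] [  0.3 -10.    6.6] 29.6
16.75 [0.499  0.0185 0.0526] [ 0.6 -9.2  4.9] 29.6
```

```bash

python3 -m crank '{"travel":[[0,-0.04,0],[0,-0.06,0],[0,-0.06,0],[0,-0.06,0],[0,-0.06,0]],"turn":[[0,0,0],[0,0,0],[0,0,0],[0,0,0],[0,0,0]],"gripper":[1,1,1,1,1]}' >/dev/null && python3 ok.py 0 4 &&
python3 -m crank '{"travel":[[0,-0.04,0],[0,-0.06,0],[0,-0.06,0],[0,-0.06,0],[0,-0.06,0]],"turn":[[0,0,0],[0,0,0],[0,0,0],[0,0,0],[0,0,0]],"gripper":[1,1,1,1,1]}' >/dev/null && python3 ok.py 0 4
```

```text
17.25 [0.4991 0.0179 0.0526] [-0.4 -9.2  6.3] 29.6
17.75 [0.4991 0.0178 0.0526] [ 0.6 -6.9  6.1] 29.6
```

```bash

python3 -m crank '{"travel":[[0,-0.04,0],[0,-0.08,0],[0,-0.08,0],[0,-0.08,0],[0,-0.08,0]],"turn":[[0,0,0],[0,0,0],[0,0,0],[0,0,0],[0,0,0]],"gripper":[1,1,1,1,1]}' 20 >/dev/null && python3 ok.py 0 6 &&
python3 -m crank '{"travel":[[0,0,0],[0,0,0],[0,0,0],[0,0,0],[0,0,0]],"turn":[[0,0,0],[0,0,0],[0,0,0],[0,0,0],[0,0,0]],"gripper":[0.68,0.6,0.5,0.4,0.3]}' && python3 -m crank '{"travel":[[0,0,2],[0,0,5],[0,-2,9],[0,-6,12],[0,-11,12]],"turn":[[0,0,0],[0,0,0],[0,0,0],[0,0,0],[0,0,0]],"gripper":[0.3,0.3,0.3,0.3,0.3]}'
python3 - <<'E'
from h import *
import pickle
f=bot.grab_frame('wrist');t=bot.grab_frame('top');pickle.dump((f,t),open('f2.pkl','wb'));save(f,'w3.png')
E
```

```text
18.25 [0.4991 0.0176 0.0526] [-0.3 -2.   6.9] 29.6
clock: 18.75
position: [0.4988, 0.018, 0.0523]
tool_rot: [-3.142, 0.0, 0.0]
force: [0.4, 0.1, -0.4]
grip_width: 0.0596
finger_force: 0.0
clock: 19.25
position: [0.5008, -0.0921, 0.1761]
tool_rot: [3.142, -0.006, 0.003]
force: [1.0, -0.6, -0.6]
grip_width: 0.0601
finger_force: 0.0
```

View pics/w3.png

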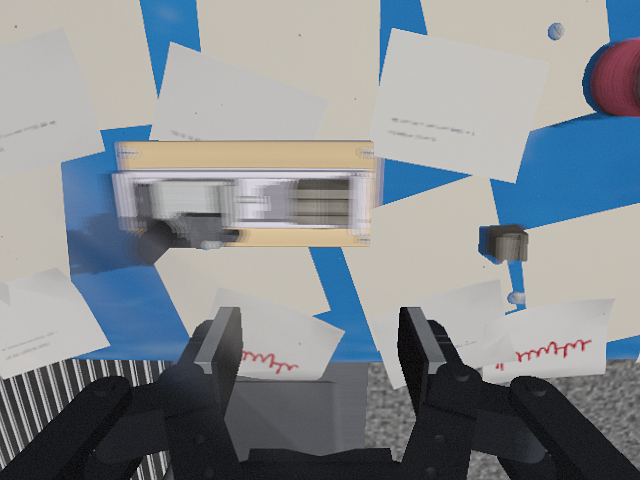

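```bash

python3 -m crank '{"travel":[[-0.7,-5,-1],[-1.5,-10,-2],[-2.2,-14.5,-4],[-2.2,-14.5,-4],[-2.2,-14.5,-4]],"turn":[[0,0,0],[0,0,0],[0,0,0],[0,0,0],[0,0,0]],"gripper":[0.2,0.2,0.2,0.2,0.2]}'
python3 - <<'E'
from h import *
import pickle
f=bot.grab_frame('wrist');pickle.dump(f,open('f3.pkl','wb'))
p=proj(f,[[.477,-.237,.03]])[0].astype(int);x,y=p-60;print(p,bot.observe()['position'])
save(f,'w4.png',(max(x,0),max(y,0),x+120,min(y+120,480)),5)
print(max(x,0),max(y,0))
E
```

```text
clock: 19.85
position: [0.4761, -0.2379, 0.1316]
tool_rot: [-3.141, 0.001, -0.002]
force: [-0.4, 0.9, 0.5]
grip_width: 0.0683
finger_force: 0.0
[318 236] [ 0.4768261  -0.23660262  0.1321025 ]
258 176
```

View pics/w4.png

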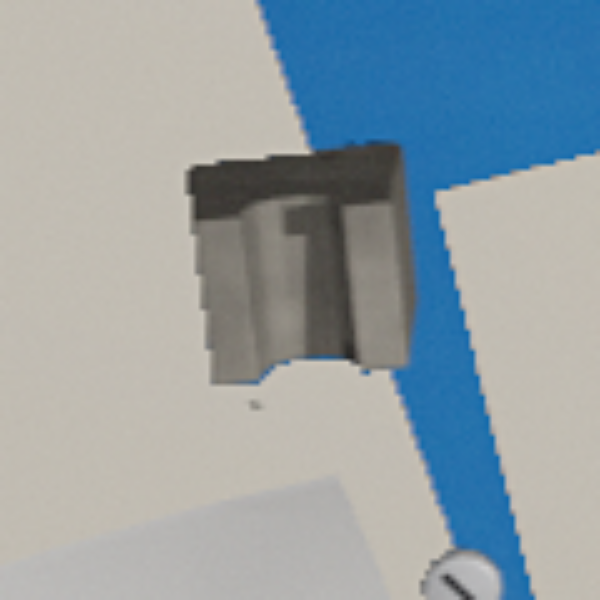

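```bash
python3 - <<'E'
from h import *
import pickle
f=pickle.load(open('f3.pkl','rb'));w=pickle.load(open('f1.pkl','rb'))['w1']
c=[(258+x/5,176+y/5) for x,y in((197,220),(388,203),(406,368),(212,384))]
c1=[(415+x/6,195+y/6) for x,y in((145,120),(308,100),(312,245),(150,262))]
for z in(.03,.028):
    p=plane(f,c,z);print(p.round(4),p.mean(0).round(4),[np.linalg.norm(p[i]-p[i-1]).round(4) for i in range(4)])
    for a,b in((0,1),(3,2),(3,0),(2,1)):
        e=p[b]-p[a];print(np.degrees(np.arctan2(e[1],e[0])).round(1))
for a,b in zip(c,c1):print(tri(f,[a],w,[b]))
E
```

```text
[[ 0.4877 -0.2239  0.03  ]
 [ 0.4898 -0.2473  0.03  ]
 [ 0.4682 -0.2498  0.03  ]
 [ 0.4661 -0.2253  0.03  ]] [ 0.478  -0.2366  0.03  ] [np.float64(0.0216), np.float64(0.0236), np.float64(0.0217), np.float64(0.0246)]
-84.9
-85.1
3.9
6.5
[[ 0.4871 -0.2238  0.028 ]
 [ 0.4893 -0.2474  0.028 ]
 [ 0.4675 -0.2499  0.028 ]
 [ 0.4654 -0.2252  0.028 ]] [ 0.4773 -0.2366  0.028 ] [np.float64(0.0218), np.float64(0.0238), np.float64(0.0219), np.float64(0.0248)]
-84.9
-85.1
3.9
6.5
(array([ 0.48712425, -0.22378176,  0.02839115]), np.float64(0.00022879496672096163))
(array([ 0.48972567, -0.2473802 ,  0.02843316]), np.float64(0.0006761808514260065))
(array([ 0.46844262, -0.24978196,  0.03029817]), np.float64(0.00019481555876612791))
(array([ 0.46665178, -0.22544331,  0.0318997 ]), np.float64(0.00039737050598244764))
```

```bash

python3 -m crank '{"travel":[[0.12,0,-4],[0.12,0,-8],[0.12,0,-10.5],[0.12,0,-12],[0.12,0,-12]],"turn":[[0,0,2],[0,0,4],[0,0,5],[0,0,5],[0,0,5]],"gripper":[0.2,0.2,0.2,0.2,0.2]}' 40
python3 -m crank '{"travel":[[0,0,0],[0,0,0],[0,0,0],[0,0,0],[0,0,0]],"turn":[[0,0,0],[0,0,0],[0,0,0],[0,0,0],[0,0,0]],"gripper":[0.5,0.6,0.7,1,1]}' 40
python3 -m crank '{"travel":[[0,0,0],[0,0,0],[0,0,1],[0,0,3],[0,0,5]],"turn":[[0,0,0],[0,0,0],[0,0,0],[0,0,0],[0,0,0]],"gripper":[1,1,1,1,1]}' 40
python3 - <<'E'
from h import *
import pickle
f=bot.grab_frame('wrist');save(f,'w5.png');pickle.dump(f,open('f4.pkl','wb'))
E
```

```text
clock: 20.4
position: [0.4779, -0.2356, 0.0113]
tool_rot: [-3.14, 0.002, 0.089]
force: [-0.6, -0.9, 0.8]
grip_width: 0.0681
finger_force: 0.0
clock: 20.9
position: [0.4788, -0.2373, 0.0137]
tool_rot: [3.141, -0.002, 0.087]
force: [-2.5, 1.5, 14.6]
grip_width: 0.026
finger_force: 39.0
clock: 21.4
position: [0.478, -0.2371, 0.0637]
tool_rot: [3.142, -0.0, 0.087]
force: [-0.2, -0.4, -0.4]
grip_width: 0.0264
finger_force: 39.9
```

View pics/w5.png

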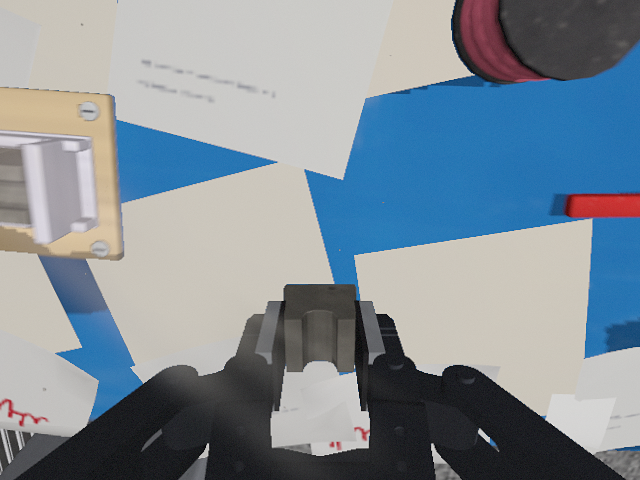

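```bash

python3 -m crank '{"travel":[[0.4,2,3],[0.8,4,4],[1.2,6,4],[1.6,8,4],[2,10,4]],"turn":[[0,0,8.5],[0,0,17],[0,0,25.5],[0,0,34],[0,0,42.5]],"gripper":[1,1,1,1,1]}' 40
python3 -m crank '{"travel":[[0.4,2,0],[0.8,4,0],[1.2,6,0],[1.4,8,0],[1.4,9,0]],"turn":[[0,0,8.5],[0,0,17],[0,0,25.5],[0,0,34],[0,0,42.5]],"gripper":[1,1,1,1,1]}' 40
python3 -m crank '{"travel":[[0,0,0],[0,0,0],[0,0,0],[0,0,0],[0,0,0]],"turn":[[0,0,0],[0,0,0],[0,0,0],[0,0,0],[0,0,0]],"gripper":[1,1,1,1,1]}' 40
python3 - <<'E'
from h import *
import pickle
f=bot.grab_frame('wrist');save(f,'w6.png');pickle.dump(f,open('f5.pkl','wb'));print(bot.observe()['position'],bot.observe()['tool_rot'])
E
```

```text
clock: 21.95
position: [0.4984, -0.1365, 0.1034]
tool_rot: [3.14, -0.0, 0.835]
force: [-0.9, 0.1, -0.6]
grip_width: 0.026
finger_force: 39.9
clock: 22.45
position: [0.5125, -0.0455, 0.1032]
tool_rot: [3.14, 0.0, 1.579]
force: [-0.4, -0.6, 0.1]
grip_width: 0.0259
finger_force: 39.9
clock: 22.95
position: [0.5121, -0.0475, 0.1024]
tool_rot: [3.142, 0.0, 1.569]
force: [-0.9, -0.5, -0.7]
grip_width: 0.026
finger_force: 39.9
[ 0.51205019 -0.04730847  0.10235058] [3.14156268e+00 1.99266086e-04 1.56978793e+00]
```

View pics/w6.png

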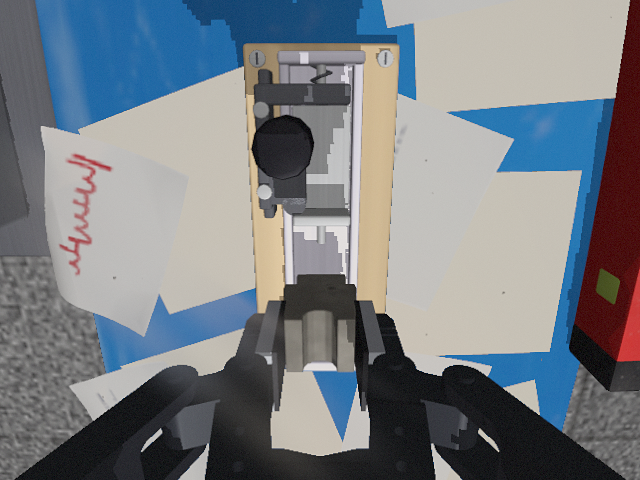

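```bash
python3 - <<'E'
from h import *
import pickle
f=pickle.load(open('f5.pkl','rb'))
hsv=cv2.cvtColor(f['pixels'],cv2.COLOR_RGB2HSV)
print(hsv[120,255],hsv[120,380],hsv[130,180],hsv[130,420])
m=(hsv[:,:,1]>60)&(hsv[:,:,0]>8)&(hsv[:,:,0]<28)&(hsv[:,:,2]>120)
L=[];R=[]
for r in range(60,280,10):
    x=np.where(m[r,225:420])[0]+225
    if len(x)>8: L.append((x[0]-.5,r));R.append((x[-1]+.5,r))
l=plane(f,L,.012);q=plane(f,R,.012)
for a,n in((l,'L'),(q,'R')):
    k=np.polyfit(a[:,1],a[:,0],1);print(n,'x at y=-.04:',np.polyval(k,-.04).round(4),'slope deg',np.degrees(np.arctan(k[0])).round(2),'res',np.std(a[:,0]-np.polyval(k,a[:,1])).round(5))
g=f['pixels'].astype(int).sum(2)//3
for r in (245,255,265):print(r,list(g[r,276:364]))
# held block
for r in(300,330,350):print(r,list(g[r,272:370]))
print('TCP axis col',proj(f,[[.51205,-.0473,.13],[.51205,-.0473,.022],[.51205,-.0473+.0,.118]]))
E
```

```text
[14 62 70] [ 19  75 208] [ 19  21 197] [ 20   8 194]
L x at y=-.04: 0.4725 slope deg -0.0 res 0.00016
R x at y=-.04: 0.5533 slope deg 0.09 res 0.00019
245 [np.int64(194), np.int64(192), np.int64(195), np.int64(194), np.int64(196), np.int64(199), np.int64(153), np.int64(109), np.int64(145), np.int64(194), np.int64(214), np.int64(222), np.int64(223), np.int64(224), np.int64(225), np.int64(221), np.int64(158), np.int64(107), np.int64(149), np.int64(159), np.int64(155), np.int64(153), np.int64(154), np.int64(156), np.int64(154), np.int64(156), np.int64(155), np.int64(154), np.int64(155), np.int64(154), np.int64(156), np.int64(155), np.int64(155), np.int64(157), np.int64(155), np.int64(154), np.int64(154), np.int64(153), np.int64(154), np.int64(153), np.int64(155), np.int64(155), np.int64(154), np.int64(149), np.int64(150), np.int64(151), np.int64(150), np.int64(151), np.int64(149), np.int64(151), np.int64(153), np.int64(157), np.int64(154), np.int64(155), np.int64(155), np.int64(155), np.int64(154), np.int64(157), np.int64(153), np.int64(155), np.int64(154), np.int64(150), np.int64(218),
[... 6681 characters left out ...]
t64(114), np.int64(112), np.int64(112), np.int64(99), np.int64(82), np.int64(75), np.int64(73), np.int64(67), np.int64(49), np.int64(95), np.int64(135), np.int64(146), np.int64(147), np.int64(145), np.int64(143), np.int64(139), np.int64(143), np.int64(140), np.int64(144), np.int64(142), np.int64(143), np.int64(141), np.int64(142), np.int64(141), np.int64(145), np.int64(148), np.int64(77), np.int64(15), np.int64(14), np.int64(10), np.int64(9), np.int64(16), np.int64(12), np.int64(15), np.int64(7), np.int64(23), np.int64(13), np.int64(16), np.int64(25), np.int64(14), np.int64(48), np.int64(84)]
TCP axis col [[319.74089106 364.74512259]
 [319.58774637 249.74036877]
 [319.71338341 344.15079861]]
```

```bash

python3 -m crank '{"travel":[[0.08,0,-2],[0.08,0,-4],[0.08,0,-5.5],[0.08,0,-6.3],[0.08,0,-6.3]],"turn":[[0,0,0],[0,0,0],[0,0,0],[0,0,0],[0,0,0]],"gripper":[1,1,1,1,1]}' >/dev/null && python3 ok.py 2 4 &&
python3 -m crank '{"travel":[[0,0,-0.1],[0,0,-0.2],[0,0,-0.3],[0,0,-0.4],[0,0,-0.4]],"turn":[[0,0,0],[0,0,0],[0,0,0],[0,0,0],[0,0,0]],"gripper":[1,1,1,1,1]}' >/dev/null && python3 ok.py 2 4 &&
python3 -m crank '{"travel":[[0,0,-0.1],[0,0,-0.2],[0,0,-0.3],[0,0,-0.4],[0,0,-0.4]],"turn":[[0,0,0],[0,0,0],[0,0,0],[0,0,0],[0,0,0]],"gripper":[1,1,1,1,1]}' >/dev/null && python3 ok.py 2 4 &&
python3 -m crank '{"travel":[[0,0,-0.05],[0,0,-0.1],[0,0,-0.15],[0,0,-0.15],[0,0,-0.15]],"turn":[[0,0,0],[0,0,0],[0,0,0],[0,0,0],[0,0,0]],"gripper":[1,1,1,1,1]}' >/dev/null && python3 ok.py 2 4
```

```text
23.5 [ 0.5124 -0.0469  0.0385] [ 0.5 -0.1 -1.1] 39.9
24.0 [ 0.5129 -0.0471  0.0354] [-0.4  0.9  0.2] 39.9
24.5 [ 0.5128 -0.047   0.0311] [ 0.5  1.2 -0.4] 39.9
25.0 [ 0.5128 -0.047   0.0298] [ 0.1  0.2 -1. ] 39.9
```

```bash

python3 -m crank '{"travel":[[0,0,-0.05],[0,0,-0.1],[0,0,-0.15],[0,0,-0.2],[0,0,-0.2]],"turn":[[0,0,0],[0,0,0],[0,0,0],[0,0,0],[0,0,0]],"gripper":[1,1,1,1,1]}' >/dev/null && python3 ok.py 2 4 &&
python3 -m crank '{"travel":[[0,0,-0.05],[0,0,-0.1],[0,0,-0.1],[0,0,-0.1],[0,0,-0.1]],"turn":[[0,0,0],[0,0,0],[0,0,0],[0,0,0],[0,0,0]],"gripper":[1,1,1,1,1]}' >/dev/null && python3 ok.py 2 4 &&
python3 -m crank '{"travel":[[0,0,-0.05],[0,0,-0.1],[0,0,-0.1],[0,0,-0.1],[0,0,-0.1]],"turn":[[0,0,0],[0,0,0],[0,0,0],[0,0,0],[0,0,0]],"gripper":[1,1,1,1,1]}' >/dev/null && python3 ok.py 2 4
```

```text
25.5 [ 0.5128 -0.047   0.0277] [-0.3 -0.4 -0. ] 39.9
26.0 [ 0.5129 -0.047   0.0268] [ 0.3 -0.2 -0.3] 39.9
26.5 [ 0.5129 -0.047   0.0258] [-1.  -0.7  3.6] 40.5
```

```bash

python3 -m crank '{"travel":[[0,0,0],[0,0,0],[0,0,0],[0,0,0],[0,0,0]],"turn":[[0,0,0],[0,0,0],[0,0,0],[0,0,0],[0,0,0]],"gripper":[0.65,0.6,0.55,0.5,0.5]}' 20
python3 -m crank '{"travel":[[0,0,0.5],[0,0,2],[0,0,5],[0,0,9],[0,0,9]],"turn":[[0,0,0],[0,0,0],[0,0,0],[0,0,0],[0,0,0]],"gripper":[0.5,0.5,0.5,0.4,0.3]}'
python3 - <<'E'
from h import *
import pickle
f=bot.grab_frame('wrist');t=bot.grab_frame('top');pickle.dump((f,t),open('f6.pkl','wb'))
s=bot.observe();print(s['position'])
# spacer corners predicted (z .042) and grey contour of the placed one
c=np.array([.5129,-.047,.042]);print('pred',proj(f,[c+[a,b,0] for a,b in((-.012,.011),(.012,.011),(.012,-.011),(-.012,-.011))]).round(0).tolist())
g=cv2.cvtColor(f['pixels'],cv2.COLOR_RGB2GRAY)
p=proj(f,[c])[0].round().astype(int);print(p)
x,y=p
for r in range(y-40,min(y+44,480),4):print(r,' '.join('%3d'%v for v in g[r,x-52:x+53:4]))
E
```

```text
clock: 27.0
position: [0.5128, -0.047, 0.0258]
tool_rot: [-3.142, 0.0, 1.571]
force: [-0.1, 0.8, 0.2]
grip_width: 0.0426
finger_force: 0.0
clock: 27.5
position: [0.515, -0.0469, 0.121]
tool_rot: [3.135, 0.001, 1.571]
force: [0.8, 1.1, -0.7]
grip_width: 0.0595
finger_force: 0.0
[ 0.51337998 -0.04731646  0.11751909]
pred [[294.0, 233.0], [336.0, 233.0], [336.0, 269.0], [294.0, 269.0]]
[315 251]
211 192 193 196 195 139 214 187 189 190 190 190 190 190 192 190 189 189 189 190 189 169 215 175 179 180 183 182
215 188 189 193 196 182 213 193 202 203 204 204 205 207 208 208 207 209 211 210 206 173 216 174 178 181 184 183
219 189 190 193 196 197 214 199 152 151 153 154 152 109 126 136 156 156 156 152 173 178 217 174 178 182 182 183
223 187 190 195 197 133 213 205 107  51  50  46  50  57 134  61  51  52  46  50 140 185 217 177 178 179 181 182
227 188 190 194 196 134 213 207 113  47  48  46  47  48  45  51  50  51  53  48 158 187 218 175 178 180 182 182
231 187 189 193 196 157 212 209 122  50  46  47  61 103 112  86  51  48  43  47 200 193 219 178 180 180 183 181
235 186 191 192 195 156 212 213 
[... 947 characters left out ...]
 212 219 180 177 181 181 182
271 188 190 193 196 201 202 220 148  46  47  48  50  53  50  54  56  53  48  50 164 211 220 180 179 181 182 180
275 186 188 192 196 198 200 220 147  54  47  55  54  54  54  59  55  55  47  40 206 214 219 178 177 180 183 182
279 187 188 191 196 197 194 219 145  52  53  52  95 133 134 101  51  46  46  46 148 212 215 178 177 182 182 181
283 187 189 192 197 200 187 218 143 118 127 124 107 129 134 105  62 122 121 127 148 214 215 178 180 182 182 182
287 185 188 192 197 133 182 218 144 119 120 131 100 129 132 107  59 120 120 122 143 216 214 179 178 183 182 181
291 185 188 192 196 131 174 218 142 113 124 135 103 137 137 113  56 131 128 126 144 216 211 179 180 183 183 181
```

```bash

python3 -m crank '{"travel":[[0,1,1],[-0.4,2,1.5],[-0.8,3.5,1.5],[-1.2,5,1.5],[-1.4,6.5,1.5]],"turn":[[0,0,-8.5],[0,0,-17],[0,0,-25.5],[0,0,-34],[0,0,-42.5]],"gripper":[0.3,0.3,0.3,0.3,0.3]}' 20
python3 -m crank '{"travel":[[0,0,0],[0,0,0],[0,0,0],[0,0,0],[0,0,0]],"turn":[[0,0,-8.5],[0,0,-17],[0,0,-25.5],[0,0,-34],[0,0,-42.5]],"gripper":[0.3,0.3,0.3,0.3,0.3]}'
python3 -m crank '{"travel":[[0,0,0],[0,0,0],[0,0,0],[0,0,0],[0,0,0]],"turn":[[0,0,-5],[0,0,-5],[0,0,-5],[0,0,-5],[0,0,-5]],"gripper":[0.3,0.3,0.3,0.3,0.3]}'
python3 - <<'E'
from h import *
s=bot.observe();print(s['position'],s['tool_rot'][2])
f=bot.grab_frame('wrist')
m=(f['pixels'].max(2)<60).astype(np.uint8)
for z in(.088,.058):print(proj(f,[[.4979,.0178,z]]))
u=proj(f,[[.4979,.0178,.088]])[0].astype(int);n=np.zeros_like(m);n[u[1]-45:u[1]+45,u[0]-50:u[0]+50]=1
g=f['pixels'].max(2)
for r in range(u[1]-36,u[1]+37,6):print(r,' '.join('%3d'%v for v in g[r,u[0]-60:u[0]+61:5]))
E
```

```text
clock: 28.1
position: [0.4981, 0.0185, 0.1305]
tool_rot: [-3.141, 0.001, 0.823]
force: [0.2, 0.6, 0.3]
grip_width: 0.06
finger_force: 0.0
clock: 28.6
position: [0.4983, 0.0181, 0.1305]
tool_rot: [-3.141, 0.001, 0.082]
force: [0.3, -0.6, 0.5]
grip_width: 0.06
finger_force: 0.0
clock: 29.1
position: [0.4988, 0.0179, 0.1307]
tool_rot: [-3.141, 0.0, 0.002]
force: [-0.1, -0.6, -0.4]
grip_width: 0.0596
finger_force: 0.0
[0.49875465 0.0179085  0.13071048] 0.001627680945321286
[[320.47903491 278.48847624]]
[[320.39871072 256.18049431]]
242 158 128 153 155 102  68  69  60 153 155  16  25  11  26  18 104 107 109 104 104 109 106 125 123 106
248 120 154 157  48  59  72  70  57  56  21  21  19  26  24  25  14  62 107 109 106 105 105 136 132 105
254 137 137  93  73  64  71  67  67  45  21  26  26  18  26  26  32  29 111 108 107 107 110 109 107 106
260 145 130 222  49  46  67  69  62  52  25  40  49  44  51  53  31  33 103 107 105 104 126 103 104  73
266 173 175 173 200 207  68  66 132  11  44  44  41  44  41  43  49  67 102 103 106 193 195 208 107 201
272 170 170 170 193 200 201 201 201  22  41  40  41  40  35  41  42  50 202 200 200 203 180 200 200 200
278 169 171 172 169 200 201 201 201  12  42  41  35  39  40  35  40  43 200 201 203 202 202 202 202 202
284 171 168 168 169 194 201 201 200 126  38  38  35  40  36  40  44  40 203 199 202 201 203 201 201 202
290 168 168 169 171 171 200 201 200 201 132  36  38  37  44  37  32 207 201 201 199 201 201 202 202 202
296 168 171 171 169 169 207 200 200 200 200 207  63  29  40 203 202 200 202 202 201 200 201 201 200 202
302 167 167 168 168 170 168 201 201 200 199 201 201 201 202 201 201 201 201 202 201 200 201 201 201 200
308 168 169 168 168 171 169 207 201 201 201 199 199 200 200 200 201 201 201 201 201 202 200 201 201 201
314 166 166 168 171 169 171 171 201 201 201 199 198 200 201 200 201 200 200 202 187 188 189 196 201 201
```

```bash

python3 -m crank '{"travel":[[0,0,-2],[0,0,-4],[0,0,-6],[0,0,-7.8],[0,0,-7.8]],"turn":[[0,0,0],[0,0,0],[0,0,0],[0,0,0],[0,0,0]],"gripper":[0.3,0.3,0.3,0.4,0.5]}' 20
python3 -m crank '{"travel":[[0,0,0],[0,0,0],[0,0,0],[0,0,0],[0,0,0]],"turn":[[0,0,0],[0,0,0],[0,0,0],[0,0,0],[0,0,0]],"gripper":[0.65,0.7,0.8,1,1]}' 20
python3 -m crank '{"travel":[[0,0,0],[0,0,0],[0,0,0],[0,0,0],[0,0,0]],"turn":[[0,0,0],[0,0,0],[0,0,0],[0,0,0],[0,0,0]],"gripper":[1,1,1,1,1]}' 30
```

```text
clock: 29.65
position: [0.4977, 0.0179, 0.0511]
tool_rot: [3.141, 0.003, 0.001]
force: [-0.4, -0.5, 1.0]
grip_width: 0.0429
finger_force: 0.0
clock: 30.15
position: [0.4994, 0.0176, 0.0536]
tool_rot: [3.141, -0.001, 0.0]
force: [-1.5, -4.4, 7.6]
grip_width: 0.0235
finger_force: 20.8
clock: 30.65
position: [0.4994, 0.0176, 0.0537]
tool_rot: [3.141, -0.001, -0.0]
force: [-0.1, -2.7, 9.3]
grip_width: 0.0231
finger_force: 28.9
```

```bash

python3 -m crank '{"travel":[[0,0.12,0],[0,0.24,0],[0,0.36,0],[0,0.48,0],[0,0.6,0]],"turn":[[0,0,0],[0,0,0],[0,0,0],[0,0,0],[0,0,0]],"gripper":[1,1,1,1,1]}' 30 >/dev/null && python3 ok.py 1 13 &&
python3 -m crank '{"travel":[[0,0.07,0],[0,0.07,0],[0,0.07,0],[0,0.07,0],[0,0.07,0]],"turn":[[0,0,0],[0,0,0],[0,0,0],[0,0,0],[0,0,0]],"gripper":[1,1,1,1,1]}' >/dev/null && python3 ok.py 1 13 &&
python3 -m crank '{"travel":[[0.15,0,0],[0.3,0,0],[0.45,0,0],[0.6,0,0],[0.7,0,0]],"turn":[[0,0,0],[0,0,0],[0,0,0],[0,0,0],[0,0,0]],"gripper":[1,1,1,1,1]}' >/dev/null && python3 ok.py 0 4 &&
python3 -m crank '{"travel":[[0.15,0,0],[0.3,0,0],[0.45,0,0],[0.6,0,0],[0.7,0,0]],"turn":[[0,0,0],[0,0,0],[0,0,0],[0,0,0],[0,0,0]],"gripper":[1,1,1,1,1]}' >/dev/null && python3 ok.py 0 4 
```

```text
31.15 [0.4994 0.0226 0.0536] [ 0.5 -9.8  9. ] 29.1
31.65 [0.4994 0.0233 0.0536] [  0.  -10.2   8.9] 29.1
32.15 [0.5065 0.0232 0.0536] [  0.4 -10.2   9. ] 29.1
32.65 [0.5135 0.0232 0.0536] [-0.2 -9.6  9.1] 29.1
```

```bash

python3 -m crank '{"travel":[[0.05,0,0],[0.05,-0.15,0],[0.05,-0.3,0],[0.05,-0.45,0],[0.05,-0.6,0]],"turn":[[0,0,0],[0,0,0],[0,0,0],[0,0,0],[0,0,0]],"gripper":[1,1,1,1,1]}' 30 >/dev/null && python3 ok.py 0 4 &&
python3 -m crank '{"travel":[[0,-0.15,0],[0,-0.3,0],[0,-0.45,0],[0,-0.6,0],[0,-0.75,0]],"turn":[[0,0,0],[0,0,0],[0,0,0],[0,0,0],[0,0,0]],"gripper":[1,1,1,1,1]}' >/dev/null && python3 ok.py 0 4 &&
python3 -m crank '{"travel":[[0,-0.15,0],[0,-0.3,0],[0,-0.45,0],[0,-0.6,0],[0,-0.7,0]],"turn":[[0,0,0],[0,0,0],[0,0,0],[0,0,0],[0,0,0]],"gripper":[1,1,1,1,1]}' >/dev/null && python3 ok.py 0 4 &&
python3 -m crank '{"travel":[[0,-0.05,0],[0,-0.1,0],[0,-0.1,0],[0,-0.1,0],[0,-0.1,0]],"turn":[[0,0,0],[0,0,0],[0,0,0],[0,0,0],[0,0,0]],"gripper":[1,1,1,1,1]}' >/dev/null && python3 ok.py 0 4
```

```text
33.15 [0.5139 0.0173 0.0537] [-0.8 -9.5  8.6] 29.1
33.65 [0.5139 0.0098 0.0536] [-0.  -9.3  9.1] 29.1
34.15 [0.5139 0.0029 0.0537] [-0.  -7.4  8.1] 29.1
34.65 [0.5139 0.002  0.0537] [ 0.5 -8.4  9.1] 29.1
```

```bash

python3 -m crank '{"travel":[[0,-0.05,0],[0,-0.1,0],[0,-0.1,0],[0,-0.1,0],[0,-0.1,0]],"turn":[[0,0,0],[0,0,0],[0,0,0],[0,0,0],[0,0,0]],"gripper":[1,1,1,1,1]}' >/dev/null && python3 ok.py 0 4 &&
python3 -m crank '{"travel":[[0,-0.05,0],[0,-0.08,0],[0,-0.08,0],[0,-0.08,0],[0,-0.08,0]],"turn":[[0,0,0],[0,0,0],[0,0,0],[0,0,0],[0,0,0]],"gripper":[1,1,1,1,1]}' >/dev/null && python3 ok.py 0 4 &&
python3 -m crank '{"travel":[[0,-0.05,0],[0,-0.08,0],[0,-0.08,0],[0,-0.08,0],[0,-0.08,0]],"turn":[[0,0,0],[0,0,0],[0,0,0],[0,0,0],[0,0,0]],"gripper":[1,1,1,1,1]}' >/dev/null && python3 ok.py 0 4
```

```text
35.15 [0.5139 0.001  0.0537] [ 0.  -8.6  8.5] 29.1
35.65 [5.14e-01 4.00e-04 5.37e-02] [-0.2 -7.2  9.1] 29.2
36.15 [5.14e-01 1.00e-04 5.37e-02] [ 0.1 -4.1  8.1] 29.1
```

```bash

python3 -m crank '{"travel":[[0,-0.04,0],[0,-0.08,0],[0,-0.08,0],[0,-0.08,0],[0,-0.08,0]],"turn":[[0,0,0],[0,0,0],[0,0,0],[0,0,0],[0,0,0]],"gripper":[1,1,1,1,1]}' >/dev/null && python3 ok.py 1 20 &&
python3 -m crank '{"travel":[[0,-0.04,0],[0,-0.08,0],[0,-0.08,0],[0,-0.08,0],[0,-0.08,0]],"turn":[[0,0,0],[0,0,0],[0,0,0],[0,0,0],[0,0,0]],"gripper":[1,1,1,1,1]}' >/dev/null && python3 ok.py 1 20
```

```text
36.65 [ 0.5142 -0.      0.0537] [-0.3  0.   8.3] 29.2
37.15 [ 5.143e-01 -2.000e-04  5.380e-02] [0.8 3.8 8.2] 29.2
```

```bash

python3 -m crank '{"travel":[[0,0,0],[0,0,0],[0,0,0],[0,0,0],[0,0,0]],"turn":[[0,0,0],[0,0,0],[0,0,0],[0,0,0],[0,0,0]],"gripper":[0.7,0.6,0.5,0.4,0.3]}' 20
python3 -m crank '{"travel":[[0,0,2],[0,0,5],[0,0,9],[0,0,13],[0,0,13]],"turn":[[0,0,0],[0,0,0],[0,0,0],[0,0,0],[0,0,0]],"gripper":[0.3,0.3,0.3,0.3,0.3]}'
python3 -m crank '{"travel":[[0,-5,0],[0,-8,0],[0,-8,0],[0,-8,0],[0,-8,0]],"turn":[[0,0,0],[0,0,0],[0,0,0],[0,0,0],[0,0,0]],"gripper":[0.3,0.3,0.3,0.3,0.3]}'
python3 - <<'E'
from h import *
import pickle
f=bot.grab_frame('wrist');pickle.dump(f,open('f7.pkl','wb'))
g=f['pixels'].max(2)
# profile along the track at z .042, x offset on the flanks, mag x -80..+10 mm
for off in(-.010,.010):
    q=proj(f,[[.5129+off,-.0339+mx/1000,.042] for mx in range(-82,12,2)]).round().astype(int)
    print(off,' '.join('%d:%d'%(mx,g[v,u]) for mx,(u,v) in zip(range(-82,12,2),q)))
# knob top and bystanders
u=proj(f,[[.5129,.0001,.088]])[0].astype(int);print(u,[int(v) for v in g[u[1],u[0]-45:u[0]+46:5]])
t=bot.grab_frame('top');t0=pickle.load(open('f0.pkl','rb'))['top']
d=np.abs(t['pixels'].astype(int)-t0['pixels']).max(2)
for n,(a,b) in {'cube':(168,261),'reel':(467,206)}.items():print(n,d[b-18:b+19,a-18:a+19].max(),(d[b-18:b+19,a-18:a+19]>40).sum())
E
```

```text
clock: 37.65
position: [0.5133, -0.0011, 0.0528]
tool_rot: [-3.142, 0.0, 0.0]
force: [0.2, -0.1, -0.2]
grip_width: 0.0595
finger_force: 0.0
clock: 38.15
position: [0.5155, -0.0009, 0.1874]
tool_rot: [-3.141, -0.007, 0.0]
force: [0.2, 0.3, -1.8]
grip_width: 0.0596
finger_force: 0.0
clock: 38.65
position: [0.5133, -0.0802, 0.1826]
tool_rot: [-3.141, 0.0, 0.001]
force: [-0.5, 0.6, -0.4]
grip_width: 0.0598
finger_force: 0.0
-0.01 -82:222 -80:221 -78:206 -76:125 -74:124 -72:127 -70:138 -68:132 -66:134 -64:140 -62:135 -60:120 -58:127 -56:128 -54:156 -52:147 -50:148 -48:143 -46:142 -44:141 -42:134 -40:129 -38:122 -36:124 -34:127 -32:134 -30:129 -28:126 -26:125 -24:125 -22:124 -20:126 -18:127 -16:131 -14:129 -12:123 -10:194 -8:189 -6:162 -4:218 -2:218 0:206 2:160 4:156 6:156 8:201 10:62
0.01 -82:221 -80:220 -78:205 -76:137 -74:139 -72:138 -70:133 -68:135 -66:138 -64:139 -62:141 -60:140 -58:143 -56:139 -54:148 -52:150 -50:145 -48:142 -46:144 -44:145 -42:134 -40:128 -38:126 -36:126 -34:122 -32:147 -30:145 -28:142 -26:145 -24:147 -22:145 -20:144 -18:135 -16:134 -14:128 -12:122 -10:197 -8:187 -6:134 -4:132 -2:133 0:134 2:131 4:158 6:190 8:191 10:192
[188 242] [124, 130, 148, 87, 82, 74, 52, 48, 39, 45, 48, 46, 45, 35, 48, 100, 104, 98, 100]
cube 41 10
reel 16 0
```

Three spacers fill mag x -77 to -11 with no gaps, follower plate right behind them; the bystanders have not moved and the gripper is clear.

```bash
python3 -c "
from workcell import bot
print(bot.job_done())"
```

```text
the job is handed in; nothing more can be done
None
```

The job is handed in at about 39 s: in the last images the three spacers stand in a row against the end wall with no gaps, notches along the track, the follower pressing behind them, and the cube and reel unmoved.

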